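Ready the jam block: spreader home, jar lid unscrewed and held

TASK

Get the jam ready for breakfast. First slide the spreader, blade first, all the way into the slot in the end of the wooden serving block and let go of it; then, with the jar staying seated in the block's pocket, which keeps it from turning, unscrew the jar's tight lid anticlockwise until its thread lets go. Lift the lid straight off and finish while still holding it level, about a finger's width clear above the mouth of the jar and not touching it; leave the mug and the glass where they are.

Things in the scene. Friction and masses are not known exactly. Their poses are not given: they have to be found in the camera images.
- serving_block: Wooden serving block, pale wood on a dark base layer, 190 mm long (its own y), 104 mm deep (x), 40 mm tall, fixed to the counter. Origin: centre of its underside. The square jar pocket (65 x 65 mm, floor 10 mm above the counter, 30 mm deep) is centred at y = +47.5 mm; the spreader slot opens in the end face at y = -95 mm.
- slot_mouth (a point): Centre of the slot's opening in the block's end face, 14 mm above the counter; axes as the block's. The slot runs from here along the block's +y, level: 31 mm wide (x), 8 mm high (z, from 10 to 18 mm above the counter), 102 mm deep.
- spreader_grip (a point): Middle of the dark wooden handle of the jam spreader (42 mm behind the shoulder, 8 mm above its underside; the point to grip). Handle 92 mm long, 20 mm wide (x), 16 mm thick (z). The spreader lies flat on the counter, 75 g; own +y points along it from handle to blade tip, z up.
- spreader_shoulder (a point): Where the spreader's handle ends and its blade begins, in the middle of the blade's thickness (1.5 mm above the spreader's underside); axes as the spreader's. The flat steel blade runs from here 98 mm along +y, 26 mm wide, 3 mm thick, round tip, underside in line with the handle's. Fully home, the shoulder meets the block's end face.
- jar: Square glass jar of dark red jam with a blank cream label, 62 x 62 x 66 mm body with a round neck above, 84 mm tall to its rim without the lid, 0.32 kg, loose in the block's pocket (1.5 mm play each side), which keeps it from turning. Origin: centre of its underside, z up.
- jar_mouth (a point): Centre of the jar's rim, 84 mm above the jar's underside; rim 43 mm across.
- lid_center (a point): Centre of the jar's round brass-coloured twist-off lid, half-way up. Lid 58 mm across, 20 mm tall, z along its axis, 52 g; lower edge 10 mm below this point, top 10 mm above. Screwed on, its lower edge is 13.5 mm below the jar's rim. A sprung liner (about 27 N) keeps it tight: turning it takes about 0.8 N m, so grip it firmly.
- mug: Green and black mug, 78 mm across, 101 mm tall, bystander near the back; origin under its centre.
- glass: Clear drinking glass, 78 mm across, 94 mm tall, bystander near the back; origin under its centre.
- spreader: The whole spreader; origin under its shoulder, on its underside; axes as above.
- lid: The whole lid, origin at the centre of its lower edge. Three inner lugs (one on its x axis) sit under three thread ramps on the neck. Tight, its x axis is within 0.1 rad of the jar's x axis; turned anticlockwise (from above) it rises 2 mm and lets go about 1.0 rad (57 degrees) past that axis, then lifts straight off; at 1.7 rad the lugs meet the next ramp.
Things that resemble listed ones, but are neither listed nor needed, are in the scene too. There is more than one size of the lid; the job needs the largest.

How it is judged:
On the way, in this order (a step that is already met when the one before it is completed fails the run):
1. the spreader's blade is fully in the block's slot (shoulder within 8 mm of the block's face) and let go of (y of spreader_shoulder in the frame of slot_mouth between -0.008 and 0.006 m and x of spreader_shoulder in the frame of slot_mouth between -0.008 and 0.008 m and z of spreader_shoulder in the frame of slot_mouth between -0.008 and 0.008 m and angle between the y axis of spreader_shoulder and the y axis of serving_block, either way round below 0.15 rad and contact force between the fingers and spreader below 0.1 N), for 0.2 s.
2. the lid is turned until its thread lets go, the jar still seated (angle between the x axis of lid_center and the x axis of jar, either way round above 0.9 rad and z of jar in the frame of serving_block below 0.016 m).
At the end, for the whole second after the job is handed in: Spreader let go, shoulder within 8 mm of the block's face; jar upright, within 3 mm of its pocket's floor; lid gripped, still, level (0.15 rad), touching only the fingers, within 15 mm of the jar's axis, lower edge 3 to 40 mm above its rim (all of step 1 and z of lid_center in the frame of jar_mouth between 0.013 and 0.05 m and horizontal distance between lid_center and jar_mouth below 0.015 m and angle between lid_center's own z axis and vertical below 0.15 rad and contact force between lid and the fingers above 2 N and contact force between lid and jar below 0.05 N and contact force between lid and serving_block below 0.05 N and contact force between lid and spreader below 0.05 N and linear speed of each of lid, jar below 0.02 m/s and z of jar in the frame of serving_block below 0.013 m and angle between jar's own z axis and vertical below 0.06 rad); the arm keeps its last pose, push and grip.
It fails at once if the jar is pulled up out of its seat by more than 10 mm (z of jar in the frame of serving_block above 0.02 m).
It fails at once if the lid is carried off sideways or dropped: more than 60 mm off the jar's axis (horizontal distance between lid_center and jar_mouth above 0.06 m).
It fails at once if the mug is moved by more than 30 mm (distance of mug from where it was at the start of the episode above 0.03 m).
It fails at once if the glass is moved by more than 30 mm (distance of glass from where it was at the start of the episode above 0.03 m).
It also fails if it takes over 54 s, if anything falls off the work surface, if the arm or the gripper's body presses on something with over 40 N, if the wrist force passes 120 N, or if a joint passes its speed limit or range.

ROBOT

A 6-joint arm with a two-finger parallel gripper is mounted at the origin on a cart in front of the work surface, level with it; the furniture and walls round the work are solid. World frame = base frame: x ahead of the robot, y to its left, z up, the work surface at z = 0. Lengths are in m, angles in rad, forces in N, time in s.
With the tool pointing down it reaches from about 0.35 to 0.85 m from the base axis. Payload 8.1 kg.
Tool frame: the origin (TCP) lies between the finger pads; the fingertips stand 14 mm ahead of it and the grasp point (between the pads) lies 5 mm behind it; z points along the fingers, y is the line along which they close (so a half turn about z gives the same grasp; the last joint's range is limited). The gripper opens to 93 mm and grips with 3 to 60 N. Pads are 15 mm wide; open, the fingers measure 128 mm over their backs; the gripper's body (75 mm by 188 mm) begins 65 mm behind the grasp point.
Start: joints at [1.209, 0.13, 1.488, -0, 1.523, -0.085], TCP at [0.164, 0.577, 0.233] pointing down, gripper open.
Joint ranges: [-2.96, 2.96], [-0.89, 2.26], [0.02, 2.5], [-1.34, 4.48], [0, 2.73], [-2.66, 2.66]. Speed limits (rad/s): [2.39, 2.39, 2.79, 3.14, 3.14, 3.14].

INTERFACE

Orientations are given as a rotation vector (axis times angle).
In Python, from plant import robot gives the robot as it stands.
- The arm moves only by the tool arm_command, never from a script. Its argument "targets" is a list of rows, each an object of numbers: "x", "y", "z": the shift along the world's x, y, z in units of 500 mm (1.0 is 500 mm); "rx", "ry", "rz": the turn, a rotation vector about the world's x, y, z in units of 2 rad (1.0 is 2 rad); "claw": the closure in counts, from 0 (fully open) to 255 (shut). In form: [{"x": .., "y": .., "z": .., "rx": .., "ry": .., "rz": .., "claw": ..}, ...]. A call has 1 to 10 rows; each row is the pose to reach, as a shift and turn from the pose commanded when the call began; what a row does not reach only later rows make up. A row lasts 1/12 s, in which the tool goes at most 41.7 mm and 7.16 degrees, less where a joint would pass 70% of its speed; a pose out of reach is approached as far as the arm can. A call with a number of a shift or a turn outside -1 to 1 is refused whole. A call with a gripper value outside its range is refused whole. The fingers move at their own pace and stop on an object; "squeeze" is the grip in N (left out, the last holds). Time passes only in rows, so rows that repeat a pose let the fingers close. It gives the time, the measured TCP pose, the force, the opening and the grip force at its end, in the units of the state.
- robot.read_state(): the state, without advancing time (a new reading comes with each control period).
- robot.read_camera(name): name is "side" or "top" or "wrist"; returns (picture, depth): 420x560x3 uint8, red, green, blue; 420x560 float32, m along the optical axis (not along the pixel's ray), 0 where there is no reading.
- robot.get_calibration(name): a dict with "intrinsics" (3x3 intrinsics, pixels), "origin" and "orientation" of the camera in the world. Camera axes: x right, y up, looking along -z (the intrinsics and any distortion apply to the point x, -y, -z); pixel columns grow to the right and rows downward; lengths in m; the calibration is good to about 2 mm. A picture is of the moment at which its call begins: read the wrist's pose just before it. get_calibration takes no time and is no camera call; for the wrist camera it gives the pose at the moment of the call.
- robot.close_job(): hands the job in; it is judged then, once.
The state is a dict: "t": time; "q": joint angles; "dq": joint speeds; "joint_torque": joint torques, N m; "tool_pos": TCP position; "orientation": TCP orientation; "force": force on the tool from outside, world axes, zero at the start; "wrist_torque": the same for the moment, N m; "opening": finger opening in m; "gripper_force": force on a finger pad.
Only numpy, scipy, OpenCV 4.12 (cv2) and the standard library are available. Lean on these libraries where they do the work, as an engineer would, in place of code of your own. Each camera call takes 0.05 s, during which the arm holds its last target. There are 200 camera calls.

## Working session

There is one attempt and no reset: what is moved stays moved. The work goes in short steps, Python scripts to look and compute and a tool call to move; the robot and the scene stay as the last step left them, time stands still between calls to the robot, and variables do not carry over. Pictures are saved under pics/ and viewed, at most 10 in all, crops included, and the job is handed in when it is done.

Besides the shell and the picture viewer there is one more tool, called after "Request:" as name(argument=value, ...), one argument or row to a line, values as JSON. arm_command: Moves the arm, as the interface text tells. Shifts and turns lie within -1 to 1; 1 stands for 500 mm of shift or 2 rad of turn. Its arguments: {"type":"object","properties":{"targets":{"type":"array","items":{"type":"object","properties":{"x":{"type":"number","minimum":-1,"maximum":1},"y":{"type":"number","minimum":-1,"maximum":1},"z":{"type":"number","minimum":-1,"maximum":1},"rx":{"type":"number","minimum":-1,"maximum":1},"ry":{"type":"number","minimum":-1,"maximum":1},"rz":{"type":"number","minimum":-1,"maximum":1},"claw":{"type":"number"}}}},"squeeze":{"type":"number"}},"required":["targets"]}

```bash
ls; mkdir -p pics; cat > h.py <<'E'
import numpy as np,cv2
from plant import robot
def snap(n,f):
    c=robot.get_calibration(n); im,d=robot.read_camera(n)
    cv2.imwrite(f'pics/{f}.png',im[:,:,::-1]); np.savez(f'pics/{f}.npz',d=d,im=im,K=c['intrinsics'],o=c['origin'],R=c['orientation'])
    return c
def load(f): return np.load(f'pics/{f}.npz')
def w(f,u,v,z=None):
    s=load(f);K=s['K'];R=np.array(s['R'])
    if R.shape!=(3,3): R=cv2.Rodrigues(R)[0]
    r=np.array([(u-K[0,2])/K[0,0],-(v-K[1,2])/K[1,1],-1.])
    r=R@r
    if z is None: k=s['d'][int(round(v)),int(round(u))]
    else: k=(z-s['o'][2])/r[2]
    return s['o']+r*k
E
python3 - <<'E'
from h import *
for n in('top','side'):
    c=snap(n,n+'0'); print(n,c)
s=robot.read_state();print(s)
a=cv2.imread('pics/top0.png');b=cv2.imread('pics/side0.png')
E
```

```text
pics
top {'intrinsics': array([[508.28764558,   0.        , 288.0875244 ],
       [  0.        , 508.28764558, 215.97728982],
       [  0.        ,   0.        ,   1.        ]]), 'origin': array([ 0.20289083, -0.00168155,  1.29204737]), 'orientation': array([ 0.18263293, -0.16757086, -1.52320745])}
side {'intrinsics': array([[440.15790162,   0.        , 276.33455273],
       [  0.        , 440.15790162, 219.34704956],
       [  0.        ,   0.        ,   1.        ]]), 'origin': array([0.31097139, 0.78026571, 0.77305546]), 'orientation': array([ 0.12726856, -1.2175266 , -2.63449894])}
{'t': 0.1, 'q': array([ 1.20859889e+00,  1.31085845e-01,  1.48915801e+00,  1.00771710e-05,
        1.52301906e+00, -8.53872646e-02]), 'dq': array([-0.00040366,  0.00112044, -0.00261549, -0.00151172,  0.001307  ,
       -0.00153251]), 'joint_torque': array([ 1.61170956e-03, -5.61342108e+01, -4.93096840e+01,  7.70211755e-02,
        2.92196427e-02, -4.10410462e-05]), 'tool_pos': array([0.16376576, 0.57670646, 0.23169901]), 'orientation': array([-4.33373644e-01, -3.11117254e+00,  2.55440699e-03]), 'force': array([-0.0906584 ,  0.20401136,  0.61934296]), 'wrist_torque': array([-0.06904416,  0.00155658, -0.05712388]), 'gripper_force': 0.0, 'opening': 0.09323561419304889}
```

View pics/top0.png

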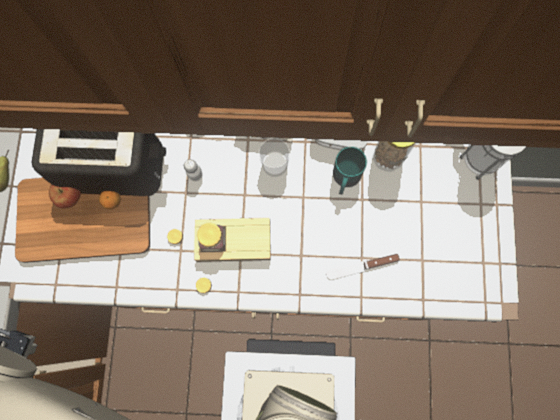

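View pics/side0.png

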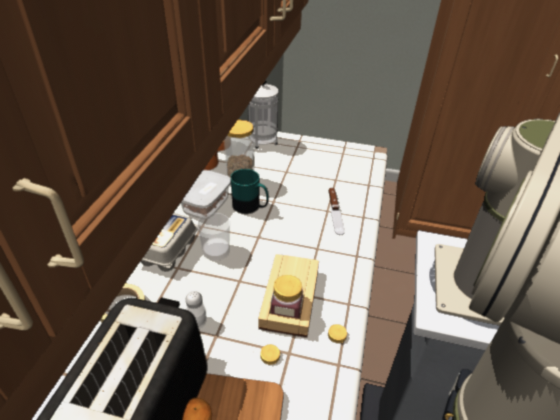

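The top picture shows the block spanning about (195–271, 219–261), with the lid at (209,236). The spreader has its handle at about (383,262) and its blade tip at (328,275), pointing towards the block. The mug is at (349,167) and the glass at (274,158). I'll enlarge this area next.

```bash
python3 - <<'E'
from h import *
a=cv2.imread('pics/top0.png')
c1=cv2.resize(a[205:275,185:285],None,fx=7,fy=7,interpolation=cv2.INTER_CUBIC)[:280*2]
c2=cv2.resize(a[245:285,320:410],None,fx=8,fy=8,interpolation=cv2.INTER_CUBIC)
cv2.imwrite('pics/c1.png',c1);
o=np.zeros((600,800,3),np.uint8)
d1=cv2.resize(a[210:270,190:280],None,fx=5,fy=5,interpolation=cv2.INTER_CUBIC);d2=cv2.resize(a[245:285,320:410],None,fx=7,fy=7,interpolation=cv2.INTER_CUBIC)
o[:300,:450]=d1;o[310:590,:630]=d2
cv2.imwrite('pics/c1.png',o)
for n,u,v,z in [('blk tl',195,220,.04),('tr',270,219,.04),('br',271,260,.04),('lid',209,235,None),('hand',383,262,.016),('tip',328,276,.003),('mug',349,160,None),('glass',274,155,None),('lidB',175,237,None),('lidC',203,285,None)]: print(n,w('top0',u,v,z).round(4))
E
```

```text
blk tl [0.4684 0.2508 0.04  ]
tr [0.4785 0.0617 0.04  ]
br [0.3747 0.0541 0.04  ]
lid [0.4197 0.2016 0.104 ]
hand [ 0.3843 -0.2272  0.016 ]
tip [ 0.3449 -0.0905  0.003 ]
mug [ 0.653  -0.1381  0.0117]
glass [0.6599 0.0611 0.0097]
lidB [0.4278 0.3041 0.0116]
lidC [0.3083 0.222  0.0161]
```

View pics/c1.png

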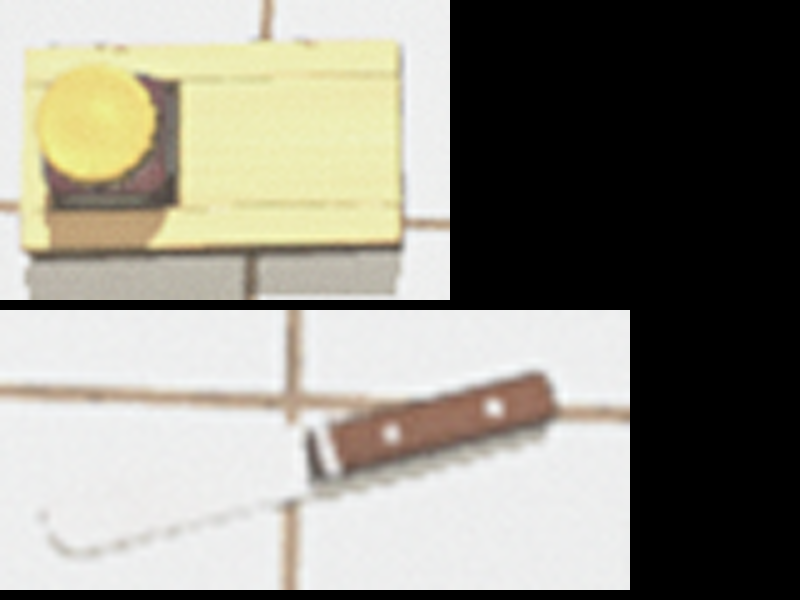

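The enlarged crop shows the block's top corners sharply, including the right end at crop (400,41) and (402,243). The lid is a circle centred at crop (97,123). The spreader handle runs along the rivets at crop (392,433) and (493,408), with its front end at about (316,458) and its back end at about (548,393).

```bash
python3 - <<'E'
from h import *
p=lambda x,y,z:w('top0',(x+.5)/5-.5+190,(y+.5)/5-.5+210,z)
q=lambda x,y,z:w('top0',(x+.5)/7-.5+320,(y-310+.5)/7-.5+245,z)
tl,tr,br,bl=[p(*a,.04) for a in((25,48),(400,41),(402,243),(22,247))]
print(tl,tr,br,bl,np.linalg.norm(tl-tr),np.linalg.norm(tr-br))
y=(tl+bl-tr-br)/2; print('blk yaw(y axis ang)',np.degrees(np.arctan2(y[1],y[0])),'c',(tl+tr+br+bl)/4,'mouth',(tr+br)/2)
print('lid',p(97,123,.1005))
r1,r2,f,b=q(392,433,.016),q(493,408,.016),q(316,458,.012),q(548,393,.012)
d=f-b; print('spr',r1,r2,f,b,np.linalg.norm(d),np.degrees(np.arctan2(d[1],d[0])),np.degrees(np.arctan2(*(r1-r2)[[1,0]])))
print('tip',q(42,525,.003),q(75,555,.003))
print(cv2.Rodrigues(robot.read_state()['orientation'])[0].round(3), robot.get_calibration('wrist'))
E
```

```text
[0.47037689 0.25196099 0.04      ] [0.48158123 0.06284852 0.04      ] [0.37905335 0.05679871 0.04      ] [0.36942836 0.24514571 0.04      ] 0.18944409219499203 0.10270621866041077
blk yaw(y axis ang) 93.15854765074471 c [0.42510996 0.15418848 0.04      ] mouth [0.43031729 0.05982362 0.04      ]
lid [0.42224913 0.20231621 0.1005    ]
spr [ 0.38320414 -0.20850627  0.016     ] [ 0.39374292 -0.24483884  0.016     ] [ 0.37359283 -0.18181519  0.012     ] [ 0.40061689 -0.26549538  0.012     ] 0.08793562242794398 107.89757913884269 106.17556105778418
tip [ 0.34644194 -0.08427967  0.003     ] [ 0.3361031  -0.09645167  0.003     ]
[[-0.962  0.273 -0.001]
 [ 0.273  0.962 -0.002]
 [ 0.    -0.002 -1.   ]] {'intrinsics': array([[311.69363074,   0.        , 278.00956577],
       [  0.        , 311.69363074, 203.4745611 ],
       [  0.        ,   0.        ,   1.        ]]), 'origin': array([0.09945236, 0.59515102, 0.38323403]), 'orientation': array([-0.21102011, -0.15704836,  1.28653736])}
```

The dimensions fit: 189 x 103 mm for the block and 88 mm for the handle. The lid is also where the block pose puts it. I'll move above the spreader for a close look.

Request:
arm_command(
  targets=[
    {"x":0.4,"y":-0.7,"z":0,"rz":-0.5,"claw":0},
    {"x":0.4,"y":-0.7,"z":0,"rz":-0.5,"claw":0},
    {"x":0.4,"y":-0.7,"z":0,"rz":-0.5,"claw":0},
    {"x":0.4,"y":-0.7,"z":0,"rz":-0.5,"claw":0},
    {"x":0.4,"y":-0.7,"z":0,"rz":-0.5,"claw":0},
    {"x":0.4,"y":-0.7,"z":0,"rz":-0.5,"claw":0},
    {"x":0.4,"y":-0.7,"z":0,"rz":-0.5,"claw":0},
    {"x":0.4,"y":-0.7,"z":0,"rz":-0.5,"claw":0},
    {"x":0.4,"y":-0.7,"z":0,"rz":-0.5,"claw":0},
    {"x":0.4,"y":-0.7,"z":0,"rz":-0.5,"claw":0},
  ],
  squeeze=40,
)

```text
schema error: expected keys x, y, z, rx, ry, rz, claw
```

Request:
arm_command(
  targets=[
    {"x":0.4,"y":-0.7,"z":0,"rx":0,"ry":0,"rz":-0.5,"claw":0},
    {"x":0.4,"y":-0.7,"z":0,"rx":0,"ry":0,"rz":-0.5,"claw":0},
    {"x":0.4,"y":-0.7,"z":0,"rx":0,"ry":0,"rz":-0.5,"claw":0},
    {"x":0.4,"y":-0.7,"z":0,"rx":0,"ry":0,"rz":-0.5,"claw":0},
    {"x":0.4,"y":-0.7,"z":0,"rx":0,"ry":0,"rz":-0.5,"claw":0},
    {"x":0.4,"y":-0.7,"z":0,"rx":0,"ry":0,"rz":-0.5,"claw":0},
    {"x":0.4,"y":-0.7,"z":0,"rx":0,"ry":0,"rz":-0.5,"claw":0},
    {"x":0.4,"y":-0.7,"z":0,"rx":0,"ry":0,"rz":-0.5,"claw":0},
    {"x":0.4,"y":-0.7,"z":0,"rx":0,"ry":0,"rz":-0.5,"claw":0},
    {"x":0.4,"y":-0.7,"z":0,"rx":0,"ry":0,"rz":-0.5,"claw":0},
  ],
  squeeze=40,
)

```text
t: 0.93
tool_pos: [0.3648, 0.2242, 0.2324]
orientation: [1.874, 2.52, -0.001]
force: [-0.2, -0.1, 0.2]
opening: 0.0931
gripper_force: 0.0
```

Request:
arm_command(
  targets=[
    {"x":0.05,"y":-0.9,"z":-0.1,"rx":0,"ry":0,"rz":0,"claw":0},
    {"x":0.05,"y":-0.9,"z":-0.1,"rx":0,"ry":0,"rz":0,"claw":0},
    {"x":0.05,"y":-0.9,"z":-0.1,"rx":0,"ry":0,"rz":0,"claw":0},
    {"x":0.05,"y":-0.9,"z":-0.1,"rx":0,"ry":0,"rz":0,"claw":0},
    {"x":0.05,"y":-0.9,"z":-0.1,"rx":0,"ry":0,"rz":0,"claw":0},
    {"x":0.05,"y":-0.9,"z":-0.1,"rx":0,"ry":0,"rz":0,"claw":0},
    {"x":0.05,"y":-0.9,"z":-0.1,"rx":0,"ry":0,"rz":0,"claw":0},
    {"x":0.05,"y":-0.9,"z":-0.1,"rx":0,"ry":0,"rz":0,"claw":0},
    {"x":0.05,"y":-0.9,"z":-0.1,"rx":0,"ry":0,"rz":0,"claw":0},
    {"x":0.05,"y":-0.9,"z":-0.1,"rx":0,"ry":0,"rz":0,"claw":0},
  ],
)

```text
t: 1.77
tool_pos: [0.3863, -0.1884, 0.1863]
orientation: [1.873, 2.522, 0.0]
force: [0.9, 0.6, -0.1]
opening: 0.0931
gripper_force: 0.0
```

```bash
python3 - <<'E'
from h import *
print(robot.read_state()['tool_pos'])
snap('wrist','w1')
E
```

```text
[ 0.38628562 -0.18844034  0.18634374]
```

View pics/w1.png

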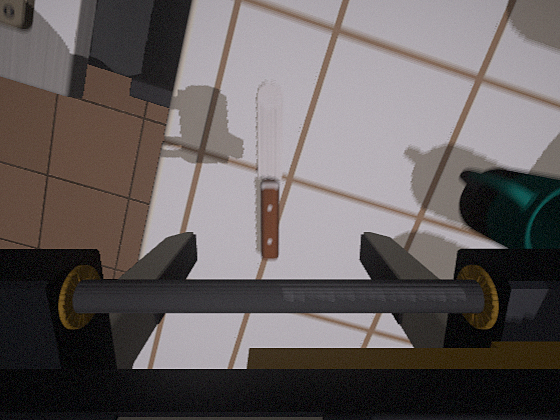

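The wrist view shows the spreader almost vertical in the image. Its blade tip is at (268,81), the shoulder at about (270,180), and the back of the handle at (270,257).

```bash
python3 - <<'E'
from h import *
t,s,b=w('w1',268,81,.003),w('w1',270,180,.012),w('w1',270,258,.012)
m1,m2=w('w1',269,209,.016),w('w1',270,240,.016)
print(t,s,b,np.linalg.norm(t-s),np.linalg.norm(s-b))
for d in(t-b,s-b,t-s):print(np.degrees(np.arctan2(d[1],d[0])))
print('grip',s+(b-s)*.042/np.linalg.norm(b-s),m1,m2,w('w1',270,230))
E
```

```text
[ 0.34468117 -0.08582604  0.003     ] [ 0.37493589 -0.18057607  0.012     ] [ 0.40008174 -0.26593283  0.012     ] 0.09986948976988186 0.0889836572706726
107.09781549698175
106.41481842265773
107.70884883077564
grip [ 0.38680465 -0.22086419  0.012     ] [ 0.38268322 -0.21029717  0.016     ] [ 0.39365897 -0.24376964  0.016     ] [ 0.39035047 -0.23248583  0.01658888]
```

Request:
arm_command(
  targets=[
    {"x":0.0,"y":-0.065,"z":-0.2,"rx":0,"ry":0,"rz":0,"claw":60},
    {"x":0.0,"y":-0.065,"z":-0.2,"rx":0,"ry":0,"rz":0,"claw":60},
    {"x":0.0,"y":-0.065,"z":-0.2,"rx":0,"ry":0,"rz":0,"claw":60},
    {"x":0.0,"y":-0.065,"z":-0.2,"rx":0,"ry":0,"rz":0,"claw":60},
    {"x":0.0,"y":-0.065,"z":-0.2,"rx":0,"ry":0,"rz":0,"claw":60},
  ],
)

```text
t: 2.23
tool_pos: [0.3857, -0.218, 0.0856]
orientation: [-1.871, -2.519, -0.0]
force: [0.1, 0.5, 1.1]
opening: 0.0711
gripper_force: 0.0
```

Request:
arm_command(
  targets=[
    {"x":0.002,"y":-0.006,"z":-0.08,"rx":0,"ry":0,"rz":0,"claw":60},
    {"x":0.002,"y":-0.006,"z":-0.1,"rx":0,"ry":0,"rz":0,"claw":60},
    {"x":0.002,"y":-0.006,"z":-0.13,"rx":0,"ry":0,"rz":0,"claw":60},
    {"x":0.002,"y":-0.006,"z":-0.13,"rx":0,"ry":0,"rz":0,"claw":60},
  ],
)

```text
t: 2.57
tool_pos: [0.3874, -0.2207, 0.0212]
orientation: [-1.87, -2.522, -0.0]
force: [-0.3, -0.1, -0.6]
opening: 0.0707
gripper_force: 0.0
```

Request:
arm_command(
  targets=[
    {"x":0.0,"y":-0.002,"z":-0.006,"rx":0,"ry":0,"rz":0.002,"claw":100},
    {"x":0.0,"y":-0.002,"z":-0.006,"rx":0,"ry":0,"rz":0.002,"claw":255},
    {"x":0.0,"y":-0.002,"z":-0.006,"rx":0,"ry":0,"rz":0.002,"claw":255},
    {"x":0.0,"y":-0.002,"z":-0.006,"rx":0,"ry":0,"rz":0.002,"claw":255},
    {"x":0.0,"y":-0.002,"z":-0.006,"rx":0,"ry":0,"rz":0.002,"claw":255},
    {"x":0.0,"y":-0.002,"z":-0.006,"rx":0,"ry":0,"rz":0.002,"claw":255},
    {"x":0.0,"y":-0.002,"z":-0.006,"rx":0,"ry":0,"rz":0.002,"claw":255},
    {"x":0.0,"y":-0.002,"z":-0.006,"rx":0,"ry":0,"rz":0.002,"claw":255},
  ],
  squeeze=30,
)

```text
t: 3.23
tool_pos: [0.3879, -0.2228, 0.0188]
orientation: [1.867, 2.526, 0.0]
force: [0.1, -0.1, 0.1]
opening: 0.0224
gripper_force: 0.0
```

```bash
python3 - <<'E'
from h import *
s=robot.read_state();print(s['tool_pos'],s['orientation'],s['opening'],s['gripper_force'])
E
```

```text
[ 0.38793064 -0.22284851  0.01880897] [1.86709787e+00 2.52648052e+00 2.68726697e-05] 0.022356816584793184 0.0
```

Request:
arm_command(
  targets=[
    {"x":0,"y":0,"z":0,"rx":0,"ry":0,"rz":0,"claw":255},
    {"x":0,"y":0,"z":0,"rx":0,"ry":0,"rz":0,"claw":255},
    {"x":0,"y":0,"z":0,"rx":0,"ry":0,"rz":0,"claw":255},
    {"x":0,"y":0,"z":0.025,"rx":0,"ry":0,"rz":0,"claw":255},
    {"x":0.05,"y":0.1,"z":0.025,"rx":0,"ry":0,"rz":-0.06,"claw":255},
    {"x":0.08,"y":0.18,"z":0.025,"rx":0,"ry":0,"rz":-0.1215,"claw":255},
    {"x":0.102,"y":0.252,"z":0.025,"rx":0,"ry":0,"rz":-0.1215,"claw":255},
    {"x":0.102,"y":0.252,"z":0.025,"rx":0,"ry":0,"rz":-0.1215,"claw":255},
    {"x":0.102,"y":0.252,"z":0.025,"rx":0,"ry":0,"rz":-0.1215,"claw":255},
  ],
)

```text
t: 3.98
tool_pos: [0.4397, -0.0931, 0.031]
orientation: [-2.156, -2.284, -0.002]
force: [-0.4, -0.3, -1.3]
opening: 0.0195
gripper_force: 30.0
```

```bash
python3 - <<'E'
from h import *
s=robot.read_state();print(s['tool_pos'],s['orientation'],s['opening'],s['gripper_force'])
snap('wrist','w2');snap('side','s2')
E
```

```text
[ 0.43968871 -0.09307894  0.03102058] [-2.15561232e+00 -2.28412512e+00 -1.82481656e-03] 0.019510070088543975 29.987853169441223
```

View pics/w2.png

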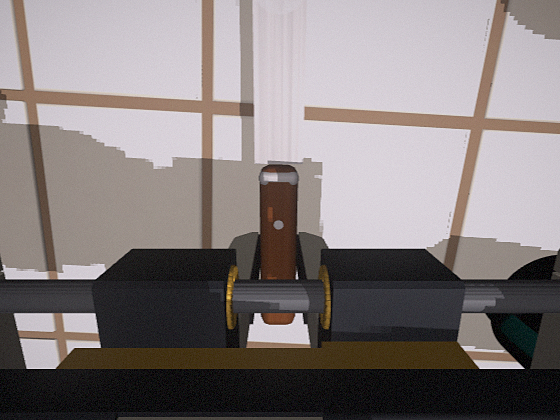

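The wrist view shows the handle held straight. The shoulder is at about (279,168), and the blade runs up the image with its edges at (257,5) and (303,5). The block is still out of frame.

```bash
python3 - <<'E'
from h import *
a,b=w('w2',280,5,.0155),w('w2',279,150,.0155);d=a-b
print('blade',a,b,np.degrees(np.arctan2(d[1],d[0])), np.linalg.norm(w('w2',257,5,.0155)-w('w2',303,5,.0155)))
print('shoulder',w('w2',279,167,.0245))
D=load('w2')['d'];print(w('w2',279,190),w('w2',279,240), w('w2',280,60),w('w2',280,130))
im=cv2.imread('pics/s2.png');cv2.imwrite('pics/s2c.png',cv2.resize(im[160:350,230:400],None,fx=4,fy=3.15*1,interpolation=cv2.INTER_CUBIC) if 0 else cv2.resize(im[170:340,230:400],None,fx=3.5,fy=3.5,interpolation=cv2.INTER_CUBIC))
E
```

```text
blade [0.4336352  0.02940845 0.0155    ] [ 0.43711102 -0.03884953  0.0155    ] 92.91508950616974 0.02193730049588763
shoulder [ 0.43754483 -0.04670131  0.0245    ]
[ 0.43817726 -0.05778145  0.02850562] [ 0.43973134 -0.08460236  0.02824614] [0.43505449 0.00525677 0.01520824] [ 0.43704596 -0.02854047  0.01381647]
```

View pics/s2c.png

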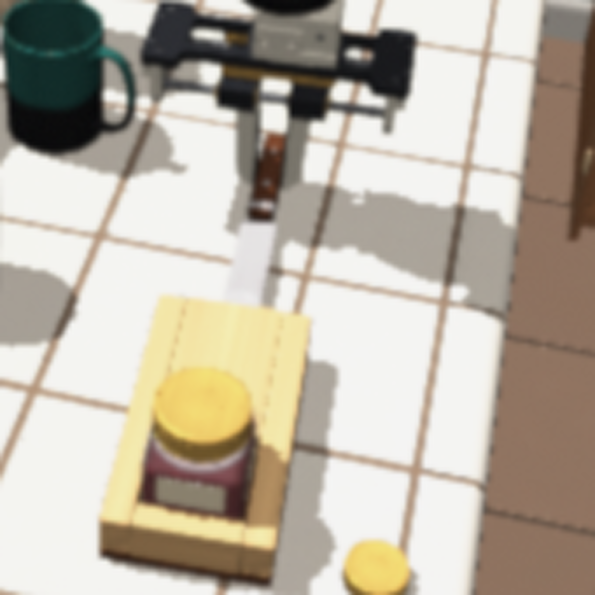

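The side crop shows the blade lined up with the block's far end, whose top corners are at crop (162,297) and (311,318). I'll cross-check the lateral alignment from this view.

```bash
python3 - <<'E'
from h import *
p=lambda x,y,z:w('s2',(x+.5)/3.5-.5+230,(y+.5)/3.5-.5+170,z)
a,b,c,e=p(162,297,.04),p(311,318,.04),p(104,521,.04),p(272,548,.04)
print(a,b,c,e,'mouth',(a+b)/2,np.linalg.norm(a-b),np.degrees(np.arctan2(*((c+e-a-b)[[1,0]]))))
print('collar',p(248,216,.02),p(274,218,.02),'blade',p(238,260,.0155),p(271,264,.0155),(p(238,260,.0155)+p(271,264,.0155))/2)
u=np.array([-.0551,.9985]);print('expected x at there', .4303-.0551*(((p(238,260,.0155)+p(271,264,.0155))/2)[1]-.06))
E
```

```text
[0.47954905 0.06928418 0.04      ] [0.37962242 0.0617919  0.04      ] [0.46638087 0.25504319 0.04      ] [0.36863598 0.24785083 0.04      ] mouth [0.42958574 0.06553804 0.04      ] 0.1002071157704244 93.71691539914467
collar [ 0.44438989 -0.04754266  0.02      ] [ 0.42563647 -0.0505435   0.02      ] blade [ 0.44231779 -0.00483527  0.0155    ] [ 0.41884246 -0.00713193  0.0155    ] [ 0.43058012 -0.0059836   0.0155    ]
expected x at there 0.43393569628050754
```

```bash
python3 - <<'E'
from h import *
snap('top','t3')
im=cv2.imread('pics/t3.png');cv2.imwrite('pics/t3c.png',cv2.resize(im[205:275,240:350],None,fx=7,fy=7,interpolation=cv2.INTER_CUBIC))
E
```

```text
(no output)
```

View pics/t3c.png

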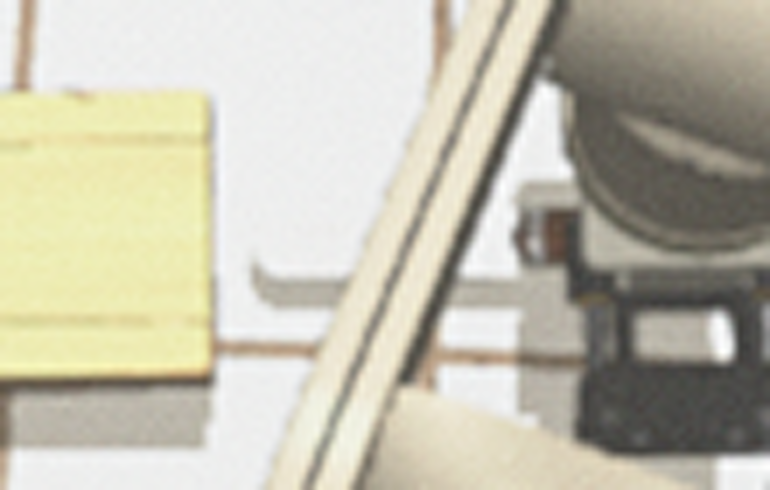

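The top crop shows the block's end face at crop x≈211, with y running from 92 to 378. The front of the handle is at crop (525,237).

```bash
python3 - <<'E'
from h import *
p=lambda x,y,z:w('t3',(x+.5)/7-.5+240,(y+.5)/7-.5+205,z)
a,b=p(210,92,.04),p(212,378,.04)
print((a+b)/2,np.linalg.norm(a-b),a,b,p(525,237,.0205),p(547,209,.0285),p(547,262,.0285))
# block top edge via depth in side/top: left/right long edges by colour
s=load('t3');hsv=cv2.cvtColor(s['im'],cv2.COLOR_RGB2HSV)
m=((hsv[...,0]>20)&(hsv[...,0]<35)&(hsv[...,1]>80)&(hsv[...,2]>150)).astype(np.uint8)
m[:, :232]=0;m[:,285:]=0;m[:210]=0;m[270:]=0
r,c=np.nonzero(m);top=[r[c==k].min() for k in range(235,268)];bot=[r[c==k].max() for k in range(235,268)]
print(np.mean(top)-.5,np.mean(bot)+.5,w('t3',251,np.mean(top)-.5,.04),w('t3',251,np.mean(bot)+.5,.04),c.max())
E
```

```text
[0.42995644 0.06001939 0.04      ] 0.1038503966322405 [0.48179991 0.06293155 0.04      ] [0.37811297 0.05710723 0.04      ] [ 0.43686461 -0.0529371   0.0205    ] [ 0.4459775  -0.06024792  0.0285    ] [ 0.42657666 -0.06079548  0.0285    ]Traceback (most recent call last):
  File "<stdin>", line 9, in <module>
    return umr_minimum(a, axis, None, out, keepdims, initial, where)
ValueError: zero-size array to reduction operation minimum which has no identity
```

Request:
arm_command(
  targets=[
    {"x":-0.001,"y":0.02,"z":0,"rx":0,"ry":0,"rz":0.003,"claw":255},
    {"x":-0.002,"y":0.03,"z":0,"rx":0,"ry":0,"rz":0.003,"claw":255},
    {"x":-0.0025,"y":0.04,"z":0,"rx":0,"ry":0,"rz":0.003,"claw":255},
    {"x":-0.003,"y":0.05,"z":0,"rx":0,"ry":0,"rz":0.003,"claw":255},
    {"x":-0.0035,"y":0.06,"z":0,"rx":0,"ry":0,"rz":0.003,"claw":255},
    {"x":-0.004,"y":0.07,"z":0,"rx":0,"ry":0,"rz":0.003,"claw":255},
    {"x":-0.004,"y":0.07,"z":0,"rx":0,"ry":0,"rz":0.003,"claw":255},
  ],
)

```text
t: 4.72
tool_pos: [0.4368, -0.061, 0.0312]
orientation: [-2.152, -2.288, -0.0]
force: [-0.5, 0.2, -1.1]
opening: 0.0194
gripper_force: 30.0
```

Request:
arm_command(
  targets=[
    {"x":-0.001,"y":0.02,"z":0,"rx":0,"ry":0,"rz":0,"claw":255},
    {"x":-0.002,"y":0.04,"z":0,"rx":0,"ry":0,"rz":0,"claw":255},
    {"x":-0.003,"y":0.06,"z":0,"rx":0,"ry":0,"rz":0,"claw":255},
    {"x":-0.004,"y":0.08,"z":0,"rx":0,"ry":0,"rz":0,"claw":255},
    {"x":-0.0055,"y":0.1,"z":0,"rx":0,"ry":0,"rz":0,"claw":255},
    {"x":-0.0065,"y":0.12,"z":0,"rx":0,"ry":0,"rz":0,"claw":255},
    {"x":-0.0065,"y":0.12,"z":0,"rx":0,"ry":0,"rz":0,"claw":255},
  ],
)

```text
t: 5.3
tool_pos: [0.4334, 0.0001, 0.0311]
orientation: [-2.151, -2.289, -0.0]
force: [-0.0, 0.3, -0.5]
opening: 0.0198
gripper_force: 30.0
```

```bash
python3 - <<'E'
from h import *
s=robot.read_state();print(s['tool_pos'],s['force'],s['wrist_torque'])
snap('wrist','w4')
E
```

```text
[4.33372985e-01 8.92001839e-05 3.10894563e-02] [-0.0372701   0.31700569 -0.46781041] [-0.09347933  0.04987045  0.01983606]
```

View pics/w4.png

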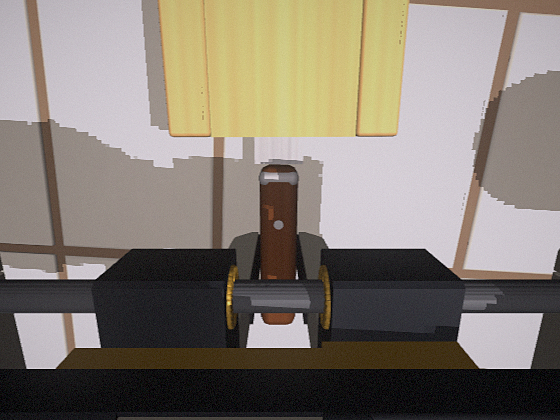

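The blade is in the slot. The block's end face is at v≈136, with corners at (169,136) and (397,135), and the handle's shoulder is at (279,167).

```bash
python3 - <<'E'
from h import *
a,b=w('w4',169,136,.04),w('w4',397,135,.04);print(a,b,(a+b)/2,np.linalg.norm(a-b),np.degrees(np.arctan2(*(b-a)[[1,0]])))
a,b=w('w4',165,60,.04),w('w4',402,60,.04);print((a+b)/2)
print('sh',w('w4',279,167,.0245),w('w4',279,163,.0155))
E
```

```text
[0.38085458 0.05928967 0.04      ] [0.48263321 0.06601899 0.04      ] [0.43174389 0.06265433 0.04      ] 0.10200085559067919 3.782729733586344
[0.42992889 0.09382315 0.04      ]
sh [0.43103471 0.04645597 0.0245    ] [0.43099052 0.04743336 0.0155    ]
```

Request:
arm_command(
  targets=[
    {"x":-0.0005,"y":0.01,"z":0,"rx":0,"ry":0,"rz":0,"claw":255},
    {"x":-0.001,"y":0.02,"z":0,"rx":0,"ry":0,"rz":0,"claw":255},
    {"x":-0.0015,"y":0.027,"z":0,"rx":0,"ry":0,"rz":0,"claw":255},
    {"x":-0.0015,"y":0.031,"z":0,"rx":0,"ry":0,"rz":0,"claw":255},
    {"x":-0.0015,"y":0.033,"z":0,"rx":0,"ry":0,"rz":0,"claw":255},
    {"x":-0.0015,"y":0.033,"z":0,"rx":0,"ry":0,"rz":0,"claw":255},
  ],
)

```text
t: 5.85
tool_pos: [0.4329, 0.0148, 0.0312]
orientation: [-2.152, -2.288, 0.0]
force: [0.1, 0.4, -0.7]
opening: 0.0196
gripper_force: 30.0
```

Request:
arm_command(
  targets=[
    {"x":0,"y":0.002,"z":0,"rx":0,"ry":0,"rz":0,"claw":255},
    {"x":0,"y":0.004,"z":0,"rx":0,"ry":0,"rz":0,"claw":255},
    {"x":0,"y":0.005,"z":0,"rx":0,"ry":0,"rz":0,"claw":255},
    {"x":0,"y":0.005,"z":0,"rx":0,"ry":0,"rz":0,"claw":255},
  ],
)

```text
t: 6.18
tool_pos: [0.4331, 0.0155, 0.0313]
orientation: [2.151, 2.287, -0.003]
force: [-1.0, -9.1, -1.1]
opening: 0.0195
gripper_force: 30.0
```

Request:
arm_command(
  targets=[
    {"x":0,"y":-0.002,"z":-0.002,"rx":0,"ry":0,"rz":0,"claw":255},
    {"x":0,"y":-0.002,"z":-0.003,"rx":0,"ry":0,"rz":0,"claw":240},
    {"x":0,"y":-0.002,"z":-0.003,"rx":0,"ry":0,"rz":0,"claw":150},
    {"x":0,"y":-0.002,"z":-0.003,"rx":0,"ry":0,"rz":0,"claw":150},
    {"x":0,"y":-0.002,"z":-0.003,"rx":0,"ry":0,"rz":0,"claw":100},
    {"x":0,"y":-0.002,"z":-0.003,"rx":0,"ry":0,"rz":0,"claw":100},
    {"x":0,"y":-0.002,"z":-0.003,"rx":0,"ry":0,"rz":0,"claw":100},
  ],
)

```text
t: 6.77
tool_pos: [0.4329, 0.0164, 0.0297]
orientation: [-2.152, -2.288, -0.0]
force: [-1.1, -0.3, -0.4]
opening: 0.0489
gripper_force: 0.0
```

Request:
arm_command(
  targets=[
    {"x":0,"y":-0.01,"z":0.06,"rx":0,"ry":0,"rz":0,"claw":0},
    {"x":0,"y":-0.01,"z":0.12,"rx":0,"ry":0,"rz":0,"claw":0},
    {"x":0,"y":-0.01,"z":0.2,"rx":0,"ry":0,"rz":0,"claw":0},
    {"x":0,"y":0,"z":0.28,"rx":0,"ry":0,"rz":0,"claw":0},
    {"x":0,"y":0,"z":0.28,"rx":0,"ry":0,"rz":0,"claw":0},
  ],
)

```text
t: 7.18
tool_pos: [0.4374, 0.0164, 0.1785]
orientation: [2.146, 2.281, 0.013]
force: [0.8, -0.3, 1.3]
opening: 0.0817
gripper_force: 0.0
```

```bash
python3 - <<'E'
from h import *
s=robot.read_state();print(s['tool_pos'],s['force'],s['opening'],s['q'])
snap('wrist','w5')
E
```

```text
[0.43741094 0.01640626 0.17846308] [ 0.75999988 -0.26435319  1.31645368] 0.08174549953396543 [-8.01866805e-02 -3.07823554e-01  1.99964202e+00  5.28837077e-04
  1.43709669e+00 -1.41457596e-01]
```

View pics/w5.png

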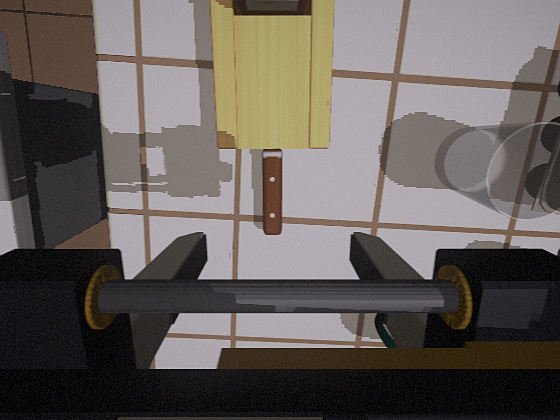

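The wrist view shows the handle's collar flush against the block face at about (272,150), and the spreader has been let go. Next is the lid.

Request:
arm_command(
  targets=[
    {"x":-0.02,"y":0.08,"z":0.1,"rx":0,"ry":0,"rz":-0.1335,"claw":0},
    {"x":-0.02,"y":0.16,"z":0.1,"rx":0,"ry":0,"rz":-0.1335,"claw":0},
    {"x":-0.02,"y":0.24,"z":0.1,"rx":0,"ry":0,"rz":-0.1335,"claw":0},
    {"x":-0.02,"y":0.24,"z":0.1,"rx":0,"ry":0,"rz":-0.1335,"claw":0},
    {"x":-0.02,"y":0.24,"z":0.1,"rx":0,"ry":0,"rz":-0.1335,"claw":0},
  ],
)

```text
t: 7.65
tool_pos: [0.4224, 0.1396, 0.2194]
orientation: [-2.434, -1.985, -0.001]
force: [0.7, 0.5, -0.1]
opening: 0.0931
gripper_force: 0.0
```

```bash
python3 - <<'E'
from h import *
s=robot.read_state();print(s['tool_pos'],s['orientation'])
snap('wrist','w6')
s=load('w6');hsv=cv2.cvtColor(s['im'],cv2.COLOR_RGB2HSV)
ok=s['d']>0
v,u=np.nonzero(ok);K=s['K'];R=cv2.Rodrigues(s['R'])[0]
P=s['o']+(R@(np.stack([(u-K[0,2])/K[0,0],-(v-K[1,2])/K[1,1],-np.ones(len(u))])*s['d'][v,u])).T
m=(abs(P[:,2]-.1005)<.006)&(abs(P[:,0]-.423)<.05)&(abs(P[:,1]-.203)<.05)
q=np.stack([u[m],v[m]],1).astype(np.float32);print(m.sum(),q.min(0),q.max(0),P[m].min(0),P[m].max(0),np.median(P[m],0),cv2.minEnclosingCircle(P[m][:,:2].astype(np.float32)))
E
```

```text
[0.42240266 0.13963651 0.21943263] [-2.43367482e+00 -1.98457355e+00 -1.29132283e-03]
3625 [230.  93.] [296. 162.] [0.39469768 0.17708783 0.09451099] [0.45128928 0.23369923 0.10322629] [0.42303958 0.20611096 0.10034443] ((0.4229331314563751, 0.20534217357635498), 0.02864404208958149)
```

View pics/w6.png

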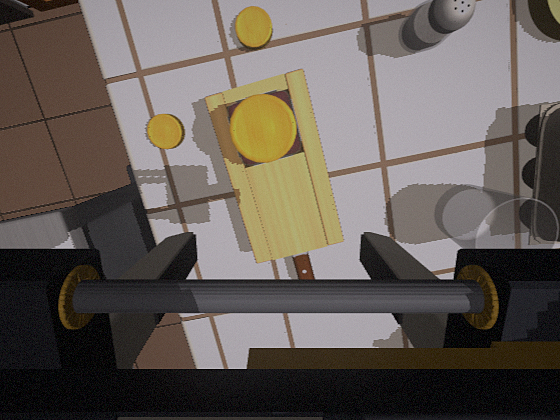

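The wrist view shows the large lid in the block at (263,128). The depth fit gives its centre as (0.4229, 0.2053), its top at 0.1003 and its radius at 28.6 mm, all as expected.

Request:
arm_command(
  targets=[
    {"x":0.001,"y":0.08,"z":-0.02,"rx":0,"ry":0,"rz":0,"claw":0},
    {"x":0.001,"y":0.132,"z":-0.08,"rx":0,"ry":0,"rz":0,"claw":0},
    {"x":0.001,"y":0.132,"z":-0.14,"rx":0,"ry":0,"rz":0,"claw":0},
    {"x":0.001,"y":0.132,"z":-0.18,"rx":0,"ry":0,"rz":0,"claw":0},
    {"x":0.001,"y":0.132,"z":-0.18,"rx":0,"ry":0,"rz":0,"claw":0},
    {"x":0.001,"y":0.132,"z":-0.18,"rx":0,"ry":0,"rz":0,"claw":0},
  ],
)

```text
t: 8.2
tool_pos: [0.4221, 0.2009, 0.1279]
orientation: [-2.438, -1.98, 0.007]
force: [0.4, -0.1, 0.9]
opening: 0.093
gripper_force: 0.0
```

Request:
arm_command(
  targets=[
    {"x":0.001,"y":0.007,"z":-0.02,"rx":0,"ry":0,"rz":0,"claw":0},
    {"x":0.001,"y":0.007,"z":-0.045,"rx":0,"ry":0,"rz":0,"claw":0},
    {"x":0.001,"y":0.007,"z":-0.066,"rx":0,"ry":0,"rz":0,"claw":0},
    {"x":0.001,"y":0.007,"z":-0.066,"rx":0,"ry":0,"rz":0,"claw":0},
    {"x":0.001,"y":0.007,"z":-0.066,"rx":0,"ry":0,"rz":0,"claw":0},
  ],
)

```text
t: 8.62
tool_pos: [0.4239, 0.2055, 0.0967]
orientation: [-2.438, -1.981, 0.001]
force: [-0.6, 0.3, 0.2]
opening: 0.0929
gripper_force: 0.0
```

Request:
arm_command(
  targets=[
    {"x":-0.001,"y":0,"z":-0.007,"rx":0,"ry":0,"rz":0,"claw":60},
    {"x":-0.001,"y":0,"z":-0.007,"rx":0,"ry":0,"rz":0,"claw":255},
    {"x":-0.001,"y":0,"z":-0.007,"rx":0,"ry":0,"rz":0,"claw":255},
    {"x":-0.001,"y":0,"z":-0.007,"rx":0,"ry":0,"rz":0,"claw":255},
    {"x":-0.001,"y":0,"z":-0.007,"rx":0,"ry":0,"rz":0,"claw":255},
    {"x":-0.001,"y":0,"z":-0.007,"rx":0,"ry":0,"rz":0,"claw":255},
    {"x":-0.001,"y":0,"z":-0.007,"rx":0,"ry":0,"rz":0,"claw":255},
    {"x":-0.001,"y":0,"z":-0.007,"rx":0,"ry":0,"rz":0,"claw":255},
    {"x":-0.001,"y":0,"z":-0.007,"rx":0,"ry":0,"rz":0,"claw":255},
  ],
  squeeze=60,
)

```text
t: 9.37
tool_pos: [0.4233, 0.2058, 0.0934]
orientation: [-2.438, -1.981, -0.0]
force: [-2.6, 0.7, 3.6]
opening: 0.0571
gripper_force: 60.0
```

Request:
arm_command(
  targets=[
    {"x":0,"y":0,"z":0.0,"rx":0,"ry":0,"rz":0.03,"claw":255},
    {"x":0,"y":0,"z":0.0003,"rx":0,"ry":0,"rz":0.06,"claw":255},
    {"x":0,"y":0,"z":0.0006,"rx":0,"ry":0,"rz":0.09,"claw":255},
    {"x":0,"y":0,"z":0.001,"rx":0,"ry":0,"rz":0.12,"claw":255},
    {"x":0,"y":0,"z":0.0013,"rx":0,"ry":0,"rz":0.15,"claw":255},
    {"x":0,"y":0,"z":0.0016,"rx":0,"ry":0,"rz":0.18,"claw":255},
    {"x":0,"y":0,"z":0.002,"rx":0,"ry":0,"rz":0.21,"claw":255},
    {"x":0,"y":0,"z":0.0022,"rx":0,"ry":0,"rz":0.24,"claw":255},
    {"x":0,"y":0,"z":0.0025,"rx":0,"ry":0,"rz":0.27,"claw":255},
    {"x":0,"y":0,"z":0.0027,"rx":0,"ry":0,"rz":0.3,"claw":255},
  ],
)

```text
t: 10.2
tool_pos: [0.4232, 0.2055, 0.0945]
orientation: [-1.74, -2.615, 0.001]
force: [-4.5, -1.7, 1.4]
opening: 0.0568
gripper_force: 60.0
```

```bash
python3 - <<'E'
from h import *
s=robot.read_state();print(s['tool_pos'],s['orientation'],s['force'],s['wrist_torque'],s['opening'],s['gripper_force'])
E
```

```text
[0.42316575 0.20545795 0.09446861] [-1.74027921e+00 -2.61507958e+00  1.08836319e-03] [-4.53709502 -1.67928704  1.35065044] [-0.19646663  0.64387762 -0.51259144] 0.056814587943422375 59.999684784561396
```

Request:
arm_command(
  targets=[
    {"x":0,"y":0,"z":0.0003,"rx":0,"ry":0,"rz":0.03,"claw":255},
    {"x":0,"y":0,"z":0.0006,"rx":0,"ry":0,"rz":0.06,"claw":255},
    {"x":0,"y":0,"z":0.0009,"rx":0,"ry":0,"rz":0.09,"claw":255},
    {"x":0,"y":0,"z":0.0012,"rx":0,"ry":0,"rz":0.12,"claw":255},
    {"x":0,"y":0,"z":0.0015,"rx":0,"ry":0,"rz":0.15,"claw":255},
    {"x":0,"y":0,"z":0.0018,"rx":0,"ry":0,"rz":0.18,"claw":255},
    {"x":0,"y":0,"z":0.0018,"rx":0,"ry":0,"rz":0.21,"claw":255},
    {"x":0,"y":0,"z":0.0018,"rx":0,"ry":0,"rz":0.24,"claw":255},
    {"x":0,"y":0,"z":0.0018,"rx":0,"ry":0,"rz":0.27,"claw":255},
    {"x":0,"y":0,"z":0.0018,"rx":0,"ry":0,"rz":0.3,"claw":255},
  ],
)

```text
t: 11.03
tool_pos: [0.4231, 0.2054, 0.095]
orientation: [-0.889, -3.013, 0.001]
force: [-1.9, -1.3, -0.1]
opening: 0.0571
gripper_force: 60.0
```

```bash
python3 - <<'E'
from h import *
s=robot.read_state();print(s['tool_pos'],s['orientation'],s['force'],s['wrist_torque'],s['opening'],s['gripper_force'])
E
```

```text
[0.42308991 0.20535408 0.09500863] [-8.88983666e-01 -3.01262899e+00  1.33736933e-03] [-1.86709896 -1.25658624 -0.12448153] [-0.15392179  0.32318776 -0.01196115] 0.05708270853409904 59.99910106882453
```

The torque fell from 0.5 to nearly 0 N m, so the thread has let go. I'll lift slowly and watch the force.

Request:
arm_command(
  targets=[
    {"x":0,"y":0,"z":0.0,"rx":0,"ry":0,"rz":0.02,"claw":255},
    {"x":0,"y":0,"z":0.002,"rx":0,"ry":0,"rz":0.02,"claw":255},
    {"x":0,"y":0,"z":0.005,"rx":0,"ry":0,"rz":0.02,"claw":255},
    {"x":0,"y":0,"z":0.008,"rx":0,"ry":0,"rz":0.02,"claw":255},
    {"x":0,"y":0,"z":0.01,"rx":0,"ry":0,"rz":0.02,"claw":255},
    {"x":0,"y":0,"z":0.01,"rx":0,"ry":0,"rz":0.02,"claw":255},
    {"x":0,"y":0,"z":0.01,"rx":0,"ry":0,"rz":0.02,"claw":255},
  ],
)

```text
t: 11.62
tool_pos: [0.4235, 0.2058, 0.1006]
orientation: [0.834, 3.029, 0.0]
force: [-1.9, 0.4, 1.6]
opening: 0.0573
gripper_force: 60.0
```

```bash
python3 - <<'E'
from h import *
s=robot.read_state();print(s['tool_pos'],s['orientation'],s['force'],s['wrist_torque'],s['opening'],s['gripper_force'])
snap('side','s7')
im=cv2.imread('pics/s7.png');cv2.imwrite('pics/s7c.png',cv2.resize(im[220:350,220:360],None,fx=4,fy=4,interpolation=cv2.INTER_CUBIC))
E
```

```text
[0.42347822 0.20578587 0.10064423] [8.33585395e-01 3.02881237e+00 3.46546883e-04] [-1.86500806  0.35884367  1.56371262] [-0.07820235  0.33007929 -0.04713241] 0.05726398763617004 60.000161016359925
```

View pics/s7c.png

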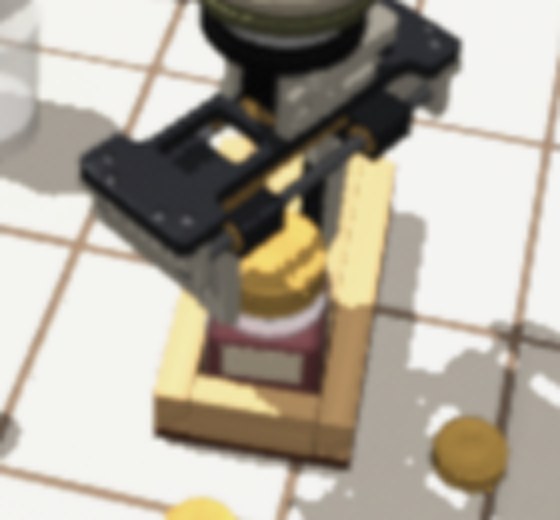

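The side crop shows the jar still down in its pocket, with more of the neck showing beneath the lid. I'll raise the lid another 22 mm.

Request:
arm_command(
  targets=[
    {"x":-0.001,"y":-0.001,"z":0.008,"rx":0,"ry":0,"rz":0,"claw":255},
    {"x":-0.001,"y":-0.001,"z":0.016,"rx":0,"ry":0,"rz":0,"claw":255},
    {"x":-0.001,"y":-0.001,"z":0.024,"rx":0,"ry":0,"rz":0,"claw":255},
    {"x":-0.001,"y":-0.001,"z":0.034,"rx":0,"ry":0,"rz":0,"claw":255},
    {"x":-0.001,"y":-0.001,"z":0.044,"rx":0,"ry":0,"rz":0,"claw":255},
    {"x":-0.001,"y":-0.001,"z":0.044,"rx":0,"ry":0,"rz":0,"claw":255},
    {"x":-0.001,"y":-0.001,"z":0.044,"rx":0,"ry":0,"rz":0,"claw":255},
    {"x":-0.001,"y":-0.001,"z":0.044,"rx":0,"ry":0,"rz":0,"claw":255},
  ],
)

```text
t: 12.33
tool_pos: [0.4229, 0.2052, 0.1225]
orientation: [0.833, 3.029, 0.0]
force: [0.4, -0.3, -0.7]
opening: 0.0571
gripper_force: 60.0
```

```bash
python3 - <<'E'
from h import *
s=robot.read_state();print(s['tool_pos'],s['orientation'],s['force'],s['wrist_torque'],s['dq'].round(4),s['opening'],s['gripper_force'])
snap('side','s8')
im=cv2.imread('pics/s8.png');cv2.imwrite('pics/s8c.png',cv2.resize(im[200:350,220:370],None,fx=4,fy=4,interpolation=cv2.INTER_CUBIC))
E
```

```text
[0.42292348 0.20519364 0.12245739] [8.33047135e-01 3.02902001e+00 8.56955786e-05] [ 0.42594138 -0.26460864 -0.69956115] [ 0.00458204  0.03831024 -0.01466642] [ 0.0002  0.0046  0.0061 -0.0008 -0.0004 -0.0013] 0.05708807144864154 59.999767346307635
```

View pics/s8c.png

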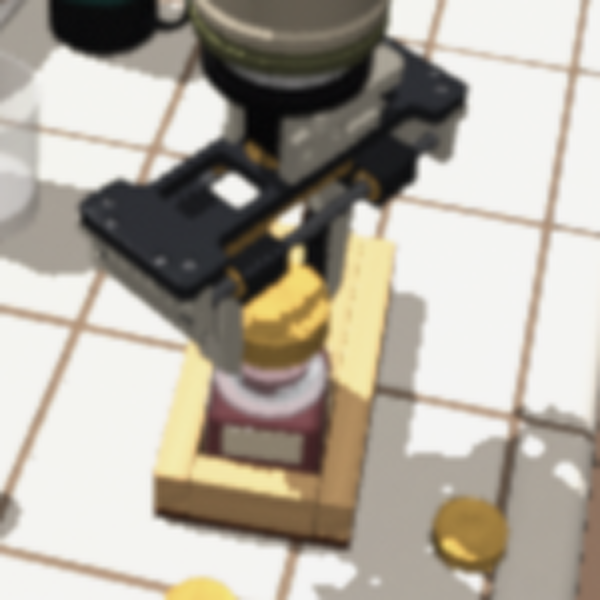

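```bash
python3 -c "
from plant import robot
print(robot.close_job())"
```

```text
the job is handed in; nothing more can be done
None
```

The spreader is home in the slot and let go. The lid is unscrewed and held level about 15 mm above the seated jar's rim, and the job was handed in at about 12.4 s with no verdict shown; I went over the 10-picture limit, viewing 12.

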